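Seat the bench block on the stamping ramp

ROBOT

A 7-joint arm with a two-finger parallel gripper is mounted at the origin on the work surface. World frame = base frame: x ahead of the robot, y to its left, z up, the work surface at z = 0. Lengths are in mm, angles in rad, forces in N, time in s.
With the tool pointing down it reaches from about 400 to 875 mm from the base axis. Payload 4.4 kg.
Tool frame: the origin (TCP) lies on the centre line of the jaws, within the pads' length; the fingertips stand 25 mm ahead of it and the grasp point (between the pads) lies 6 mm ahead of it; x points along the fingers, y is the direction in which the jaws open and shut, and the axes are right-handed (so a half turn about x gives the same grasp; the last joint's range is limited). The gripper opens to 85 mm and grips with 20 to 120 N. Pads are 22 mm wide; open, the fingers measure 114 mm over their backs; the gripper's body (76 mm by 85 mm) begins 54 mm behind the grasp point. The pads swing forward as they close: fully open they stand 13 mm farther back than shut.
Start: joints at [-1.399, 0.628, 0.038, 1.517, -0.027, 0.996, -0.02], TCP at [153.093, 631.728, 256.313] pointing down, gripper open.
Joint ranges: [-3.06, 3.06], [-0.37, 2.12], [-1.25, 1.32], [0.18, 2.47], [-1.1, 4.24], [0.23, 1.98], [-2.94, 2.94]. Speed limits (rad/s): [2.57, 2.57, 3.14, 3.14, 3.14, 3.14, 3.14].

INTERFACE

Orientations are given as [roll, pitch, yaw] about the fixed x, y, z axes, in that order (R = Rz(yaw) Ry(pitch) Rx(roll)).
In Python, from cell import * gives the robot as it stands. The module is installed in compiled form; this text tells all that it offers.
- The arm moves only by the tool jog_arm, never from a script. Its argument "series" is a list of rows, each a list of 3 entries, a list of its own where there are three numbers: the turn, a rotation vector about the tool's x, y, z in degrees, then the shift along the tool's x, y, z in mm, then the gripper's target within -1 to 1 (shut at 1, half-way at 0, fully open at -1). In form: [[[rx, ry, rz], [dx, dy, dz], hand], ...]. A call has 1 to 8 rows; each row shifts and turns the commanded pose from where the row before left it, along the tool's axes as they then stand; what a row does not reach is not made up. A row lasts 1/8 s, in which the tool goes at most 62.5 mm and 10.7 degrees, less where a joint would pass 70% of its speed; a pose out of reach is approached as far as the arm can. A call is refused whole if a number of a shift passes 62.5 or a number of a turn 10.7, either way. A call with a gripper value outside its range is refused whole. The fingers move at their own pace and stop on an object; the grip force is fixed at half the most. Time passes only in rows, so rows that do not move let the fingers close. It gives the time, the measured TCP pose, the force and the opening at its end, in the units of the state.
- read_state(): the state, without advancing time (a new reading comes with each control period).
- get_image(name): name is "scene" or "top" or "wrist"; returns a dict with "img" (400x640x3 uint8, red, green, blue), "range_z" (400x640 float32, mm along the optical axis (not along the pixel's ray), 0 where there is no reading), "fovy" (degrees; the focal length in pixels is half the picture's height over the tangent of half this angle, whatever the lens; pixels are square), "cx", "cy" (the principal point, pixels), "cam_to_world" (4x4, takes a point from camera to world coordinates). Camera axes: x right, y up, looking along -z (the intrinsics and any distortion apply to the point x, -y, -z); pixel columns grow to the right and rows downward; lengths in mm; the calibration is good to about 2 mm. The wrist camera is an equidistant fisheye: a pixel r from the principal point sees the ray r / f radians off the axis. A picture is of the moment at which its call begins.
- finish_job(): hands the job in, once; it reports no verdict.
The state is a dict: "clock": time; "qpos": joint angles; "qd": joint speeds; "tau": joint torques, N m; "eef_pos": TCP position; "tool_rot": TCP orientation; "force": force on the tool from outside, world axes, zero at the start; "torque": the same for the moment, N m; "width": finger opening in mm.
Only numpy, scipy, OpenCV 4.12 (cv2) and the standard library are available. Lean on these libraries where they do the work, as an engineer would, in place of code of your own. Each camera call takes 0.05 s, during which the arm holds its last target. There are 200 camera calls.

TASK

Push the steel bench block up the small wooden ramp, sliding it and never lifting it, until it sits against the leather pad of the stop at the top, and press it home so that the pad itself feels about 10 N for a second (never more than 20 N). Leave it touching the pad, swing the brass turn-button fully across the ramp behind it, and let go. Do not disturb the jar, the gold ring or the file.

Things in the scene. Friction and masses are not known exactly. Their poses are not given: they have to be found in the camera images.
- ramp: Fixed pale wooden ramp. Origin: middle of its toe (low edge) at bench height; x points level up-ramp, y left, z up. The surface rises from x = 0 at 0.175 rad (10 deg) for 170 mm. Side rails, 12 mm wide and 10 mm above the surface, leave a channel 96 mm wide. On the bench before the toe (x = -45 to 0 mm) two 12 mm high cheeks flare from the channel to about 131 mm wide as a funnel
- stop: Fixed wooden stop bar across the ramp's top, 120 mm wide, 24 mm above the surface, with a reddish leather pad on two brass pins on its lower side. Origin: on the ramp surface, mid-width, 138 mm up the slope from the toe; x up the slope, z square to the surface. The pad's face stands 0 to 18 mm down-slope of the origin; its setting differs each time, is not measured and must be felt. It is rigid
- block: Loose bright steel block, 60 (x) by 90 (y) by 18 mm high, 0.6 to 0.94 kg. Origin: centre of its underside; x is its front, towards the ramp. Starts flat on the bench before the toe, slightly off line and turned. Its hidden mass and friction make the push that slides it up the ramp vary (about 3 to 9 N at the tool); it stays where it is left on the slope
- block_front (a point): Middle of the block's front (uphill) face, 30 mm ahead of its origin and 9 mm up
- block_back (a point): Middle of the block's back face, where it is pushed, 30 mm behind its origin and 9 mm up
- keeper (a joint): Angle of the brass turn-button on the left rail (rad), about an axis square to the ramp surface: 0 = along the rail, pointing down-slope; negative = swung outwards (starts there); 1.571 = straight across the channel, at its end stop; grows counter-clockwise from above. About 0.5 N at the knob turns it. Bar 52 by 10 mm, 10.5 to 17.5 mm above the surface; closed, it clears the back of a seated block by 2 to 20 mm
- keeper_pivot (a point): Pivot of the turn-button on the left rail, 53 mm up the slope from the toe, 55 mm left of the ramp's middle, 14 mm above the ramp surface
- keeper_knob (a point): Upright round brass knob of the turn-button, 12 mm in diameter, 42 mm from the pivot, standing from 17.5 to 47.5 mm above the ramp surface; this point is on its axis 37.5 mm above the surface
- jar: Bystander: loose small glass jar with white lid, 48 mm in diameter, 35 mm high; origin at centre of its underside
- gold_ring: Bystander: loose gold ring lying flat, 24 mm in diameter, 6 mm high; origin at centre of its underside
- file: Bystander: loose file, 195 mm long along its x, wooden handle 18 mm thick at -x; origin under its middle

How it is judged:
By the outcome, as a careful person would: the job done as asked, in the order asked, and still so for the second after the job is handed in, with the robot touching nothing.
It also fails if it takes over 67 s, if anything falls off the work surface, if the arm or the gripper's body presses on something with over 40 N, if the wrist force passes 120 N, or if a joint passes its speed limit or range.

## Working session

There is one attempt and no reset: what is moved stays moved. The work goes in short steps, Python scripts to look and compute and a tool call to move; the robot and the scene stay as the last step left them, time stands still between calls to the robot, and variables do not carry over. Pictures are saved under pics/ and viewed, about 8 in all and at most 12, crops included, and the job is handed in when it is done.

Besides the shell and the picture viewer there is one more tool, called by a JSON object that holds its "fn" and its "kwargs", one argument or row to a line. jog_arm: Moves the arm, as the interface text tells. Its arguments: {"type":"object","properties":{"series":{"type":"array"}},"required":["series"]}

```bash
mkdir -p pics; cat > h.py <<'E'
from cell import *
import numpy as np, cv2
def grab(n,tag):
    d=get_image(n); cv2.imwrite(f'pics/{tag}.png',d['img'][:,:,::-1]); np.savez(f'pics/{tag}.npz',**{k:d[k] for k in d}); return d
def ray(d,u,v):
    f=200/np.tan(np.radians(d['fovy'])/2); T=np.array(d['cam_to_world'])
    c=np.array([(u-d['cx'])/f,-(v-d['cy'])/f,-1.0]); return T[:3,3],T[:3,:3]@c
def onz(d,u,v,z):
    o,r=ray(d,u,v); return o+r*(z-o[2])/r[2]
def pt(d,u,v):
    o,r=ray(d,u,v); return o+r*d['range_z'][int(v),int(u)]
E
python3 - <<'E'
from h import *
s=read_state();print({k:np.round(v,3) for k,v in s.items()})
for n in('top','scene'):
    d=grab(n,n+'1');print(n,d['fovy'],d['cx'],d['cy'],np.round(d['cam_to_world'],3))
E
```

```text
{'clock': np.float64(0.0), 'qpos': array([-1.399,  0.629,  0.038,  1.518, -0.027,  0.996, -0.02 ]), 'qd': array([ 0.   ,  0.001,  0.   ,  0.   ,  0.002,  0.002, -0.   ]), 'tau': array([-1.0000e-03, -5.6340e+01,  1.2250e+00, -1.9345e+01,  1.1000e-02,
        1.0000e-02,  0.0000e+00]), 'eef_pos': array([152.92 , 631.147, 255.401]), 'tool_rot': array([-1.567,  1.569, -1.804]), 'force': array([-0.253,  0.079, -0.094]), 'torque': array([-0.006,  0.032, -0.004]), 'width': np.float64(85.514)}
top 45.9211182742198 313.4914758824435 192.62767839195678 [[ 1.200000e-02  9.890000e-01 -1.500000e-01  4.347570e+02]
 [-1.000000e+00  1.400000e-02  8.000000e-03  6.451900e+01]
 [ 1.000000e-02  1.500000e-01  9.890000e-01  1.174908e+03]
 [ 0.000000e+00  0.000000e+00  0.000000e+00  1.000000e+00]]
scene 45.277276965100526 319.1739579248738 201.0602132218776 [[ 7.74000e-01 -4.69000e-01  4.25000e-01  9.84461e+02]
 [ 6.33000e-01  5.57000e-01 -5.37000e-01 -4.30812e+02]
 [ 1.50000e-02  6.85000e-01  7.28000e-01  7.12244e+02]
 [ 0.00000e+00  0.00000e+00  0.00000e+00  1.00000e+00]]
```

View pics/top1.png

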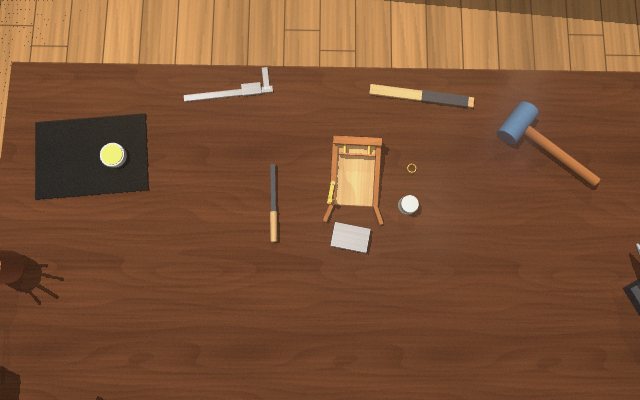

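View pics/scene1.png

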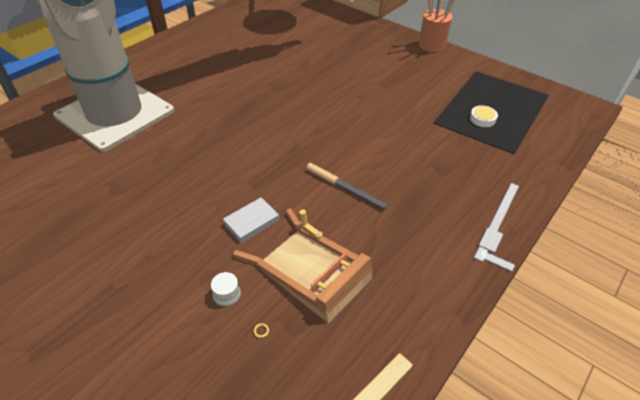

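Top view: ramp around (357,175), uphill towards row 137 (world +x); block at (351,237); jar at (409,205); ring at (411,168); file at (273,203). I'll zoom in for the corners.

```bash
python3 - <<'E'
from h import *
d=np.load('pics/top1.npz')
im=d['img'][125:260,300:430,::-1]
cv2.imwrite('pics/topc.png',cv2.resize(im,None,fx=4.4,fy=4.4,interpolation=cv2.INTER_CUBIC))
hsv=cv2.cvtColor(d['img'],cv2.COLOR_RGB2HSV)
m=((hsv[...,1]<60)&(hsv[...,2]>110)).astype(np.uint8); m[:215]=0;m[260:]=0;m[:,:320]=0;m[:,385:]=0
c=max(cv2.findContours(m,cv2.RETR_EXTERNAL,cv2.CHAIN_APPROX_NONE)[0],key=cv2.contourArea)
r=cv2.minAreaRect(c);b=cv2.boxPoints(r);print(r)
P=np.array([onz(d,u,v,18) for u,v in b]);print(np.round(P,1),np.round(P.mean(0),1),np.linalg.norm(P-np.roll(P,1,0),axis=1))
for u,v in((409,205),(351,237),(357,200),(357,160),(357,138)):print(u,v,np.round(pt(d,u,v),1))
E
```

```text
((350.2115478515625, 236.94232177734375), (36.86983108520508, 24.51451301574707), 11.309932708740234)
[[480.7  13.6  18. ]
 [539.6   2.2  18. ]
 [522.9 -86.7  18. ]
 [464.3 -74.6  18. ]] [501.9 -36.4  18. ] [89.69031171 59.99195118 90.38376394 59.91075793]
409 205 [ 580.2 -178.3   35.2]
351 237 [501.4 -38.   21.3]
357 200 [595.1 -54.6   4.1]
357 160 [694.4 -53.3  17.9]
357 138 [741.4 -49.8  53.8]
```

View pics/topc.png

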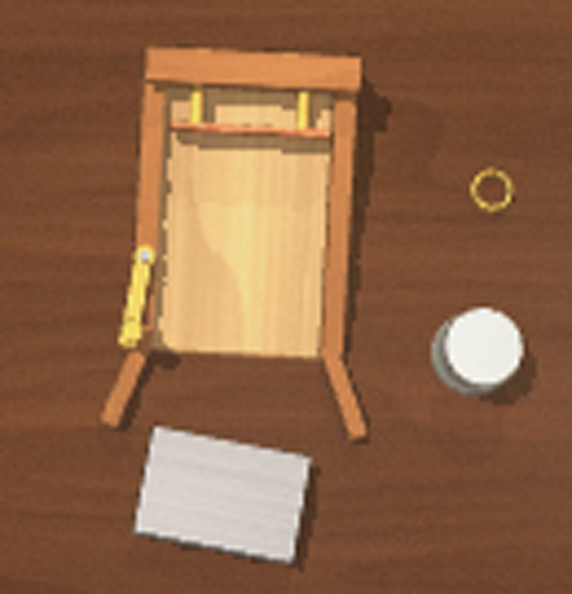

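Crop: toe corners (162,353)/(322,358), stop-bar top corners (147,48)/(361,58), keeper pivot (145,255), knob (130,338), block yaw ≈ -11°. Next I'll compute the ramp frame and the tool axes.

```bash
cat >> h.py <<'E'
from scipy.spatial.transform import Rotation as Rn
def Rt(s): return Rn.from_euler('xyz',s['tool_rot']).as_matrix()
E
python3 - <<'E'
from h import *
d=np.load('pics/top1.npz')
def c(u,v,z): return np.round(onz(d,300+(u+.5)/4.4-.5,125+(v+.5)/4.4-.5,z),1)
tl,tr=c(162,353,0),c(322,358,0);print('toe',tl,tr,np.linalg.norm(tl-tr))
zs=138*np.sin(.175)+24*np.cos(.175);
for z in (zs,zs+3):
  a,b=c(147,48,z),c(361,58,z);print('stopback',a,b,np.linalg.norm(a-b))
a,b=c(146,82,zs),c(360,90,zs);print('stopfront',a,b)
print('pad',c(170,124,40),c(330,135,40))
s,co=np.sin(.175),np.cos(.175)
print('rail in top L',c(166,90,128*s+10*co),c(160,350,10),'R',c(334,95,128*s+10*co),c(326,355,10))
print('pivot',c(145,255,53*s+18*co),'knob',c(130,340,12*s+47.5*co),'cheek ends L',c(112,425,12),'R',c(358,436,12))
S=read_state();R=Rt(S);print(np.round(R,3))
hsv=cv2.cvtColor(d['img'],cv2.COLOR_RGB2HSV)
# cast yellow knob depth
for u,v in((329,202),(330,200),(329,201),(333,183),(411,163)):print(u,v,d['img'][v,u],np.round(pt(d,u,v),1))
E
```

```text
toe [582.6  -3.3   0. ] [581.  -94.7   0. ] 91.41400330365146
stopback [748.4   8.7  47.7] [ 744.5 -111.2   47.7] 119.96341108854817
stopback [747.6   8.8  50.7] [ 743.7 -110.7   50.7] 119.56362323047925
stopfront [728.9   9.1  47.7] [ 726.1 -110.4   47.7]
pad [706.9  -4.9  40. ] [701.9 -94.5  40. ]
rail in top L [728.4  -3.   32.1] [583.1  -1.6  10. ] R [727.  -98.1  32.1] [581.5 -95.6  10. ]
pivot [634.5   8.   27. ] knob [583.4  17.   48.9] cheek ends L [540.   25.2  12. ] R [ 535.7 -113.    12. ]
[[-0.     0.236  0.972]
 [-0.002  0.972 -0.236]
 [-1.    -0.002  0.   ]]
329 202 [191 155  75] [583.5  17.3  46.1]
330 200 [241 220 106] [588.1  15.   48.4]
329 201 [241 219 105] [585.5  17.5  49.7]
333 183 [216 208 201] [633.7   6.9  25.7]
411 163 [175 129  69] [ 692.4 -192.6    0.9]
```

{"fn": "jog_arm", "kwargs": {
  "series": [
    [[-6.3,0,0],[0,0,0],0],
    [[-6.3,0,0],[0,0,0],0],
    [[0,0,0],[0,-40,45],0],
    [[0,0,0],[0,-40,45],0],
    [[0,0,0],[0,-40,45],0],
    [[0,0,0],[0,-40,45],0],
    [[0,0,0],[0,-40,45],0],
    [[0,0,0],[0,-40,45],0]
  ]
}}

```text
clock: 1.1
eef_pos: [419.9, 385.3, 256.1]
tool_rot: [-2.412, 1.57, -2.43]
force: [0.6, 0.9, 0.3]
width: 42.5
```

{"fn": "jog_arm", "kwargs": {
  "series": [
    [[0,0,0],[0,-55,3],0],
    [[0,0,0],[0,-55,3],0],
    [[0,0,0],[15,-55,3],0],
    [[0,0,0],[30,-55,3],0],
    [[0,0,0],[30,-55,0],0],
    [[0,0,0],[30,-55,0],0],
    [[0,0,0],[30,-55,0],0],
    [[0,0,0],[0,-40,0],0]
  ]
}}

```text
clock: 2.1
eef_pos: [421.3, -40.0, 119.7]
tool_rot: [-3.064, 1.566, -3.084]
force: [0.7, 0.6, -0.3]
width: 42.8
```

{"fn": "jog_arm", "kwargs": {
  "series": [
    [[0,0,0],[40,-3,2],0],
    [[0,0,0],[20,0,0],0],
    [[0,0,0],[0,0,0],0]
  ]
}}

```text
clock: 2.48
eef_pos: [422.5, -42.0, 69.2]
tool_rot: [-2.871, 1.56, -2.888]
force: [-0.3, -0.2, -0.4]
width: 42.6
```

```bash
python3 - <<'E'
from h import *
s=read_state();print(np.round(s['eef_pos'],1),np.round(Rt(s),3),s['force'])
d=grab('scene','s2')
f=200/np.tan(np.radians(d['fovy'])/2);T=np.array(d['cam_to_world'])
v,u=np.mgrid[0:400,0:640];z=d['range_z']
C=np.stack([(u-d['cx'])/f*z,-(v-d['cy'])/f*z,-z],-1);W=C@T[:3,:3].T+T[:3,3]
m=(z>0)&(np.abs(W[...,0]-425)<35)&(np.abs(W[...,1]+43)<50)&(W[...,2]>15)&(W[...,2]<110)
P=W[m];
for h in range(15,110,6):
    q=P[(P[:,2]>=h)&(P[:,2]<h+6)]
    if len(q):print(h,len(q),np.round(q.min(0),0),np.round(q.max(0),0))
vv,uu=np.where(m);print(uu.min(),uu.max(),vv.min(),vv.max())
im=d['img'][120:330,120:400,::-1];cv2.imwrite('pics/s2c.png',cv2.resize(im,None,fx=2.8,fy=2.8,interpolation=cv2.INTER_CUBIC))
E
```

```text
[422.5 -42.   69.2] [[-0.01   0.017  1.   ]
 [-0.003  1.    -0.017]
 [-1.    -0.003 -0.01 ]] [-0.31330488 -0.24373505 -0.401032  ]
39 1 [422. -18.  43.] [422. -18.  43.]
45 22 [414. -69.  46.] [437. -12.  51.]
51 39 [412. -76.  51.] [437.  -9.  57.]
57 49 [414. -77.  57.] [436.  -7.  63.]
63 48 [415. -77.  63.] [436.  -6.  69.]
69 51 [414. -76.  69.] [436.  -5.  75.]
75 43 [416. -77.  75.] [437.  -8.  81.]
81 45 [414. -78.  81.] [437. -12.  87.]
87 55 [416. -93.  87.] [439.   7.  93.]
93 118 [413. -93.  93.] [439.   6.  99.]
99 97 [413. -93.  99.] [440.   7. 105.]
105 41 [411. -92. 105.] [442.   6. 110.]
189 238 151 198
```

View pics/s2c.png

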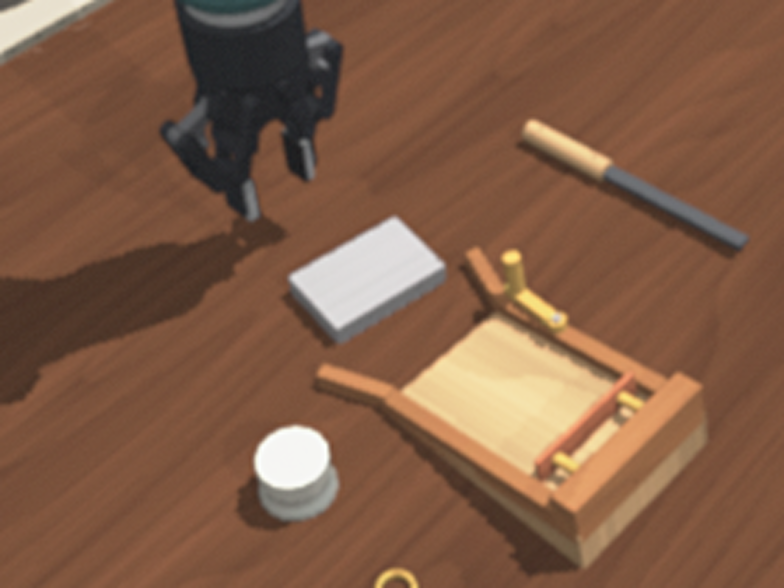

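{"fn": "jog_arm", "kwargs": {
  "series": [
    [[0,0,0],[25,0,0],0],
    [[0,0,0],[14,0,0],0],
    [[0,0,0],[0,0,8],0],
    [[0,0,0],[0,0,8],0],
    [[0,0,0],[0,0,8],0],
    [[0,0,0],[0,0,6],0],
    [[0,0,0],[0,0,6],0],
    [[0,0,0],[0,0,6],0]
  ]
}}

```text
clock: 3.52
eef_pos: [461.5, -44.5, 40.7]
tool_rot: [-2.65, 1.55, -2.667]
force: [-5.1, -0.2, 9.9]
width: 42.9
```

```bash
cat >> h.py <<'E'
def blk(tag,zt=18):
    d=grab('top',tag);hsv=cv2.cvtColor(d['img'],cv2.COLOR_RGB2HSV)
    m=((hsv[...,1]<60)&(hsv[...,2]>110)).astype(np.uint8); m[:150]=0;m[260:]=0;m[:,:320]=0;m[:,390:]=0
    c=max(cv2.findContours(m,cv2.RETR_EXTERNAL,cv2.CHAIN_APPROX_NONE)[0],key=cv2.contourArea)
    b=cv2.boxPoints(cv2.minAreaRect(c));P=np.array([onz(d,u,v,zt) for u,v in b])
    print(np.round(P,1).tolist(),np.round(P.mean(0),1));return d
E
python3 - <<'E'
from h import *
s=read_state();print(np.round(s['eef_pos'],1),np.round(Rt(s)[:,0],3),s['force'],s['clock']);blk('t3')
E
```

```text
[461.5 -44.5  40.7] [-0.018 -0.009 -1.   ] [-5.14658704 -0.16714407  9.90817435] 3.525
[[562.4, 15.9, 18.0], [564.4, -132.2, 18.0], [449.5, -130.8, 18.0], [447.7, 15.1, 18.0]] [506. -58.  18.]
```

{"fn": "jog_arm", "kwargs": {
  "series": [
    [[0,0,0],[-8,0,0],0],
    [[0,0,0],[0,0,-20],0],
    [[0,0,0],[0,0,-20],0],
    [[0,0,0],[0,0,0],0]
  ]
}}

```text
clock: 4.08
eef_pos: [421.6, -43.4, 49.3]
tool_rot: [-2.665, 1.552, -2.68]
force: [0.3, -0.0, -0.1]
width: 43.0
```

```bash
python3 - <<'E'
from h import *
s=read_state();print(np.round(s['eef_pos'],1),np.round(Rt(s),3),s['force'],s['clock']);d=blk('t4')
im=d['img'][130:270,290:430,::-1];cv2.imwrite('pics/t4c.png',cv2.resize(im,None,fx=4,fy=4,interpolation=cv2.INTER_CUBIC))
E
```

```text
[421.6 -43.4  49.3] [[-0.017  0.015  1.   ]
 [-0.008  1.    -0.016]
 [-1.    -0.009 -0.017]] [ 3.35600875e-01 -1.85435045e-04 -1.45733002e-01] 4.075
[[455.2, 17.5, 18.0], [539.2, 4.1, 18.0], [516.6, -142.9, 18.0], [433.1, -127.9, 18.0]] [486.  -62.3  18. ]
```

View pics/t4c.png

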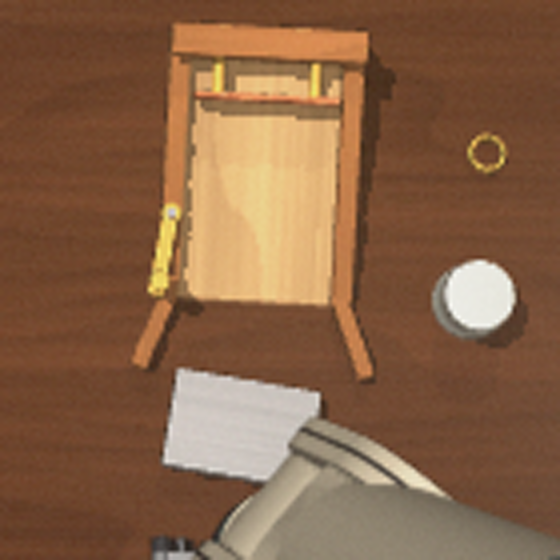

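{"fn": "jog_arm", "kwargs": {
  "series": [
    [[0,0,0],[10,0,0],0],
    [[0,0,0],[10,0,0],0],
    [[0,0,0],[0,0,0],0]
  ]
}}

```text
clock: 4.5
eef_pos: [423.6, -43.3, 28.6]
tool_rot: [-2.671, 1.554, -2.687]
force: [-0.0, -0.2, 0.3]
width: 42.5
```

```bash
python3 - <<'E'
from h import *
s=read_state();print(np.round(s['eef_pos'],1),np.round(Rt(s)[:,0],3),s['force'],s['clock'],np.round(s['qpos'],3))
E
```

```text
[423.6 -43.3  28.6] [-0.015 -0.007 -1.   ] [-0.00576647 -0.20889469  0.27830902] 4.5 [ 0.228  0.793 -0.29   2.261  1.051  0.246  0.536]
```

{"fn": "jog_arm", "kwargs": {
  "series": [
    [[0,0,0],[0,0,10],0],
    [[0,0,0],[0,0,10],0],
    [[0,-0.9,0],[0,0,6],0],
    [[0,0,0],[0,0,6],0],
    [[0,0,0],[0,0,6],0],
    [[0,0,0],[0,0,6],0],
    [[0,0,0],[0,0,6],0],
    [[0,0,0],[0,0,6],0]
  ]
}}

```text
clock: 5.5
eef_pos: [478.5, -44.3, 28.5]
tool_rot: [-1.609, 1.563, -1.625]
force: [-1.6, 0.0, -0.6]
width: 42.8
```

```bash
cat >> h.py <<'E'
def st():
    s=read_state();print(np.round(s['clock'],2),np.round(s['eef_pos'],1),np.round(Rt(s)[:,0],3),np.round(Rt(s)[:,2],3),np.round(s['force'],1),np.round(s['torque'],2),np.round(s['qpos'],2))
E
python3 -c "
from h import *
st()"
```

```text
5.5 [478.5 -44.3  28.5] [-0.    -0.008 -1.   ] [ 1.    -0.016 -0.   ] [-1.6  0.  -0.6] [-0.    0.41  0.01] [ 0.31  0.83 -0.42  2.13  0.96  0.39  0.65]
```

{"fn": "jog_arm", "kwargs": {
  "series": [
    [[0,0,0],[0,-1.5,5],0],
    [[0,0,0],[0,-1.5,5],0],
    [[0,0,0],[0,-1.5,5],0],
    [[0,0,0],[0,-1.5,5],0],
    [[0,0,0],[0,-1.5,5],0]
  ]
}}

```text
clock: 6.12
eef_pos: [503.6, -52.4, 28.7]
tool_rot: [-1.539, 1.563, -1.556]
force: [-2.5, 1.2, -0.8]
width: 42.8
```

```bash
python3 - <<'E'
from h import *
st()
d=grab('scene','s5')
im=d['img'][150:330,170:400,::-1];cv2.imwrite('pics/s5c.png',cv2.resize(im,None,fx=3.3,fy=3.3,interpolation=cv2.INTER_CUBIC))
E
```

```text
6.12 [503.6 -52.4  28.7] [ 0.    -0.008 -1.   ] [ 1.    -0.017  0.   ] [-2.5  1.2 -0.8] [ 0.07  0.38 -0.  ] [ 0.35  0.85 -0.47  2.06  0.92  0.45  0.72]
```

View pics/s5c.png

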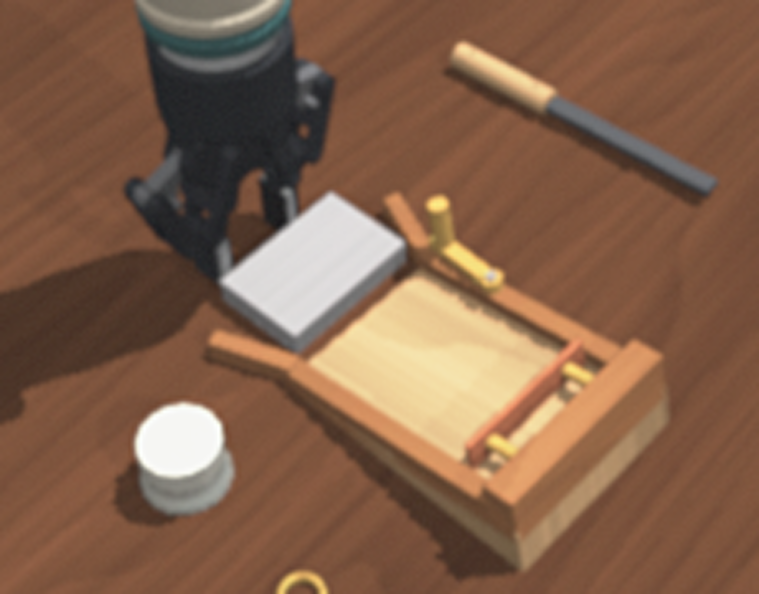

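Block is squared in the funnel; top corners in the crop are (331,193), (406,245), (297,343), (222,281). I'll convert these to world coordinates.

```bash
python3 - <<'E'
from h import *
d=np.load('pics/s5.npz')
def c(u,v,z): return np.round(onz(d,170+(u+.5)/3.3-.5,150+(v+.5)/3.3-.5,z),1)
for p in((331,193),(406,245),(298,335),(222,281)):print(c(*p,18))
print('toe',c(421,266,0),c(305,361,0),'cheek',c(400,194,12),c(213,336,12))
E
```

```text
[517.2   4.7  18. ]
[578.1   2.8  18. ]
[575.7 -83.6  18. ]
[516.4 -83.7  18. ]
toe [584.9   7.6   0. ] [580.6 -85.1   0. ] cheek [545.3  34.3  12. ] [ 536.8 -111.1   12. ]
```

{"fn": "jog_arm", "kwargs": {
  "series": [
    [[0,0,0],[0,0,5],0],
    [[0,0,0],[0,0,5],0],
    [[0,0,0],[0,0,5],0]
  ]
}}

```text
clock: 6.55
eef_pos: [518.4, -52.6, 28.7]
tool_rot: [-1.602, 1.562, -1.618]
force: [-2.8, 0.2, 0.1]
width: 42.4
```

{"fn": "jog_arm", "kwargs": {
  "series": [
    [[0,-1,0],[0,0,5],0],
    [[0,-1,0],[0,0,5],0],
    [[0,0,0],[0,0,5],0]
  ]
}}

```text
clock: 6.92
eef_pos: [533.0, -52.8, 28.9]
tool_rot: [-0.246, 1.535, -0.262]
force: [-1.1, 0.1, -2.0]
width: 42.6
```

```bash
python3 - <<'E'
from h import *
st()
d=grab('scene','s6')
im=d['img'][150:330,170:400,::-1];cv2.imwrite('pics/s6c.png',cv2.resize(im,None,fx=3.3,fy=3.3,interpolation=cv2.INTER_CUBIC))
E
```

```text
6.92 [533.  -52.8  28.9] [ 0.035 -0.009 -0.999] [ 0.999 -0.015  0.035] [-1.1  0.1 -2. ] [0.01 0.56 0.02] [ 0.34  0.86 -0.47  2.01  0.92  0.46  0.73]
```

View pics/s6c.png

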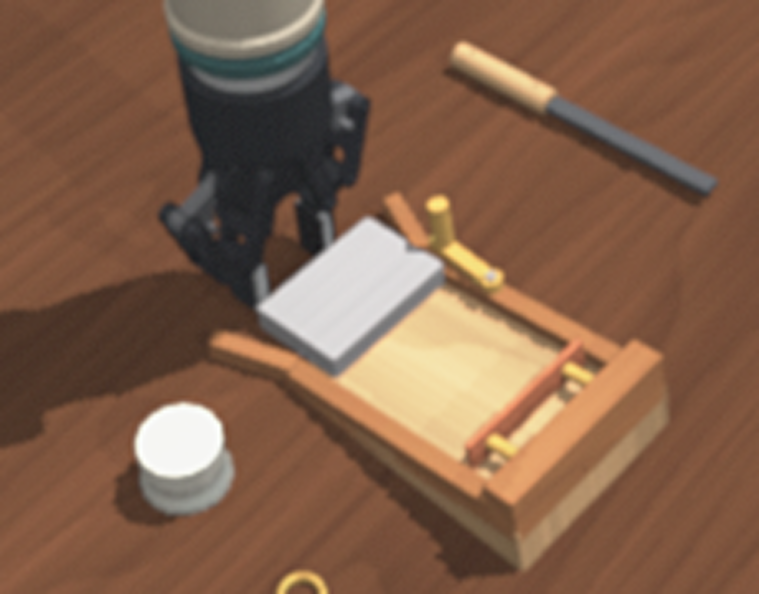

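```bash
cat >> h.py <<'E'
def plane(d,poly,sc=3.3,ox=170,oy=150):
    m=np.zeros((400,640),np.uint8);q=np.array([[ox+a/sc,oy+b/sc] for a,b in poly]);q=q.mean(0)+(q-q.mean(0))*.8
    cv2.fillPoly(m,[q.astype(np.int32)],1);v,u=np.where(m);P=np.array([pt(d,a,b) for a,b in zip(u,v)])
    c=np.median(P,0);k=np.linalg.svd(P-P.mean(0))[2][2];k*=np.sign(k[2]);print('c',np.round(P.mean(0),1),'n',np.round(k,3),len(P))
E
python3 - <<'E'
from h import *
d=np.load('pics/s6.npz')
plane(d,[(371,217),(438,265),(335,355),(265,310)])
plane(d,[(455,295),(560,345),(480,430),(350,370)])
plane(np.load('pics/s5.npz'),[(331,193),(406,245),(298,335),(222,281)])
for p in((371,217),(443,262),(336,357),(262,310)):
    for z in (21,):print(np.round(onz(d,170+p[0]/3.3,150+p[1]/3.3,z),1))
E
```

```text
c [576.3 -40.7  21. ] n [-0.799  0.115  0.591] 709
c [652.3 -37.9  13.4] n [-0.549  0.538  0.64 ] 912
c [548.6 -42.6  20.8] n [-0.769  0.171  0.616] 798
[551.2   3.7  21. ]
[605.4   4.7  21. ]
[604.5 -82.9  21. ]
[551.3 -85.6  21. ]
```

{"fn": "jog_arm", "kwargs": {
  "series": [
    [[0,-1,0],[0.2,0,4.2],0],
    [[0,-1,0],[0.2,0,4.2],0],
    [[0,-1,0],[0.3,0,4.2],0],
    [[0,-1,0],[0.3,0,4.2],0]
  ]
}}

```text
clock: 7.48
eef_pos: [550.3, -53.1, 29.0]
tool_rot: [-0.078, 1.465, -0.094]
force: [-3.1, -0.8, -1.4]
width: 42.8
```

{"fn": "jog_arm", "kwargs": {
  "series": [
    [[0,-1,0],[0.3,0,4.2],0],
    [[0,-1,0],[0.4,0,4.2],0],
    [[0,-1,0],[0.4,0,4.2],0],
    [[0,-1,0],[0.4,0,4.2],0]
  ]
}}

```text
clock: 7.98
eef_pos: [567.3, -53.1, 29.8]
tool_rot: [-0.045, 1.395, -0.061]
force: [-3.1, 0.3, -0.8]
width: 42.5
```

```bash
python3 -c "
from h import *
st()"
```

```text
7.98 [567.3 -53.1  29.8] [ 0.175 -0.011 -0.985] [ 0.984 -0.014  0.175] [-3.1  0.3 -0.8] [-0.17  0.85  0.  ] [ 0.25  0.84 -0.32  2.04  1.16  0.26  0.48]
```

{"fn": "jog_arm", "kwargs": {
  "series": [
    [[0,0,0],[0,0,5],0],
    [[0,0,0],[0,0,5],0],
    [[0,0,0],[0,0,5],0],
    [[0,0,0],[0,0,5],0]
  ]
}}

```text
clock: 8.48
eef_pos: [587.0, -53.8, 33.3]
tool_rot: [-0.046, 1.396, -0.062]
force: [-4.6, -1.4, -0.2]
width: 42.5
```

{"fn": "jog_arm", "kwargs": {
  "series": [
    [[0,0,0],[0,0,5],0],
    [[0,0,0],[0,0,5],0],
    [[0,0,0],[0,0,5],0]
  ]
}}

```text
clock: 8.85
eef_pos: [601.5, -54.3, 35.8]
tool_rot: [-0.051, 1.396, -0.067]
force: [-4.4, -2.1, 0.9]
width: 42.4
```

```bash
python3 - <<'E'
from h import *
st()
d=grab('scene','s7')
im=d['img'][150:330,170:400,::-1];cv2.imwrite('pics/s7c.png',cv2.resize(im,None,fx=3.3,fy=3.3,interpolation=cv2.INTER_CUBIC))
E
```

```text
8.85 [601.5 -54.3  35.8] [ 0.173 -0.012 -0.985] [ 0.985 -0.015  0.173] [-4.4 -2.1  0.9] [-0.34  1.11 -0.1 ] [ 0.32  0.87 -0.43  1.94  1.06  0.38  0.62]
```

View pics/s7c.png

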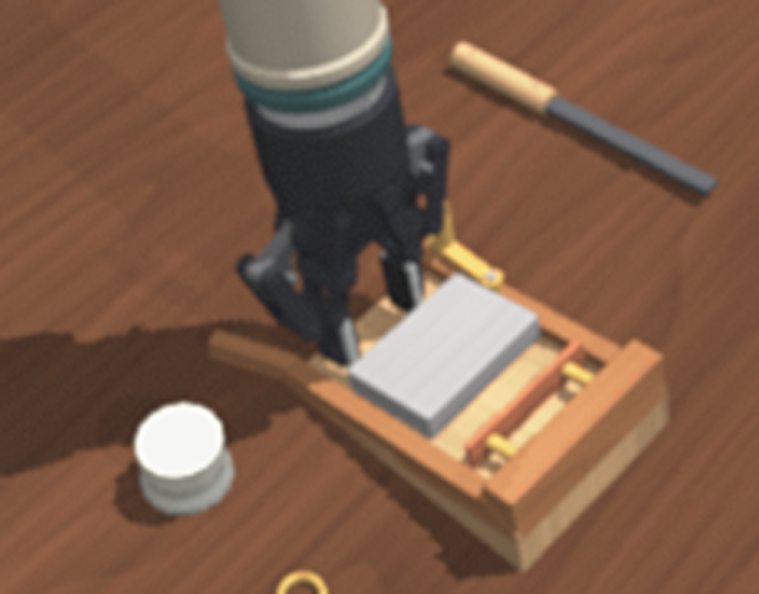

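{"fn": "jog_arm", "kwargs": {
  "series": [
    [[0,0,0],[0,0,4],0],
    [[0,0,0],[0,0,4],0],
    [[0,0,0],[0,0,4],0],
    [[0,0,0],[0,0,4],0]
  ]
}}

```text
clock: 9.4
eef_pos: [617.4, -54.3, 38.6]
tool_rot: [-0.048, 1.396, -0.064]
force: [-3.6, -2.2, -0.9]
width: 43.1
```

{"fn": "jog_arm", "kwargs": {
  "series": [
    [[0,0,0],[0,0,1.5],0],
    [[0,0,0],[0,0,1.5],0]
  ]
}}

```text
clock: 9.65
eef_pos: [620.1, -54.2, 39.1]
tool_rot: [-0.047, 1.396, -0.063]
force: [-4.5, -2.3, 0.5]
width: 42.7
```

{"fn": "jog_arm", "kwargs": {
  "series": [
    [[0,0,0],[0,0,1],0],
    [[0,0,0],[0,0,1],0]
  ]
}}

```text
clock: 9.9
eef_pos: [622.1, -54.2, 39.5]
tool_rot: [-0.047, 1.396, -0.063]
force: [-4.4, -1.4, -0.4]
width: 42.4
```

{"fn": "jog_arm", "kwargs": {
  "series": [
    [[0,0,0],[0,0,1],0],
    [[0,0,0],[0,0,1],0]
  ]
}}

```text
clock: 10.15
eef_pos: [624.1, -54.2, 39.8]
tool_rot: [-0.047, 1.396, -0.063]
force: [-5.3, -1.1, -0.6]
width: 42.9
```

{"fn": "jog_arm", "kwargs": {
  "series": [
    [[0,0,0],[0,0,0.8],0],
    [[0,0,0],[0,0,0.8],0],
    [[0,0,0],[0,0,0.4],0]
  ]
}}

```text
clock: 10.52
eef_pos: [626.2, -54.2, 40.2]
tool_rot: [-0.046, 1.396, -0.061]
force: [-4.8, -2.3, -0.1]
width: 42.7
```

{"fn": "jog_arm", "kwargs": {
  "series": [
    [[0,0,0],[0,0,0.8],0],
    [[0,0,0],[0,0,0.8],0],
    [[0,0,0],[0,0,0.4],0]
  ]
}}

```text
clock: 10.9
eef_pos: [628.2, -54.1, 40.5]
tool_rot: [-0.046, 1.396, -0.061]
force: [-3.4, -2.4, -1.0]
width: 42.5
```

{"fn": "jog_arm", "kwargs": {
  "series": [
    [[0,0,0],[0,0,0.8],0],
    [[0,0,0],[0,0,0.8],0],
    [[0,0,0],[0,0,0.4],0]
  ]
}}

```text
clock: 11.28
eef_pos: [629.2, -54.2, 40.7]
tool_rot: [-0.048, 1.397, -0.064]
force: [-6.6, -1.6, 1.4]
width: 42.6
```

{"fn": "jog_arm", "kwargs": {
  "series": [
    [[0,0,0],[0,0,0.5],0],
    [[0,0,0],[0,0,0],0]
  ]
}}

```text
clock: 11.52
eef_pos: [629.2, -54.2, 40.7]
tool_rot: [-0.049, 1.398, -0.065]
force: [-7.6, -1.8, 1.2]
width: 42.8
```

{"fn": "jog_arm", "kwargs": {
  "series": [
    [[0,0,0],[0,0,0.8],0],
    [[0,0,0],[0,0,0.7],0],
    [[0,0,0],[0,0,0],0]
  ]
}}

```text
clock: 11.9
eef_pos: [629.3, -54.1, 40.5]
tool_rot: [-0.052, 1.401, -0.067]
force: [-10.5, -1.5, 2.7]
width: 42.8
```

{"fn": "jog_arm", "kwargs": {
  "series": [
    [[0,0,0],[0,0,1],0],
    [[0,0,0],[0,0,1],0],
    [[0,0,0],[0,0,0],0]
  ]
}}

```text
clock: 12.28
eef_pos: [629.6, -54.0, 40.3]
tool_rot: [-0.055, 1.404, -0.071]
force: [-13.7, -0.4, 4.1]
width: 42.4
```

{"fn": "jog_arm", "kwargs": {
  "series": [
    [[0,0,0],[-1,0,0.5],0],
    [[0,0,0],[-1,0,0.3],0],
    [[0,0,0],[0,0,0],0]
  ]
}}

```text
clock: 12.65
eef_pos: [629.6, -53.8, 41.3]
tool_rot: [-0.049, 1.405, -0.066]
force: [-10.7, -0.4, -4.9]
width: 42.9
```

```bash
python3 -c "
from h import *
st()"
```

```text
12.65 [629.6 -53.8  41.3] [ 0.165 -0.011 -0.986] [ 0.986 -0.015  0.165] [-10.7  -0.4  -4.9] [ 0.15  2.63 -0.31] [ 0.35  0.9  -0.51  1.86  0.98  0.47  0.71]
```

{"fn": "jog_arm", "kwargs": {
  "series": [
    [[0,0,0],[0.4,0,0.8],0],
    [[0,0,0],[0,0,0.6],0],
    [[0,0,0],[0,0,0],0]
  ]
}}

```text
clock: 13.02
eef_pos: [629.8, -53.9, 40.7]
tool_rot: [-0.053, 1.407, -0.069]
force: [-12.6, -0.2, -3.7]
width: 43.1
```

{"fn": "jog_arm", "kwargs": {
  "series": [
    [[0,0,0],[0.1,0,0.5],0],
    [[0,0,0],[0,0,0],0],
    [[0,0,0],[0,0,0],0],
    [[0,0,0],[0,0,0],0]
  ]
}}

```text
clock: 13.52
eef_pos: [629.8, -53.9, 40.5]
tool_rot: [-0.054, 1.408, -0.071]
force: [-15.4, 0.6, -2.2]
width: 42.5
```

{"fn": "jog_arm", "kwargs": {
  "series": [
    [[0,0,0],[0,0,0],0],
    [[0,0,0],[0,0,0],0],
    [[0,0,0],[0,0,0],0],
    [[0,0,0],[0,0,0],0]
  ]
}}

```text
clock: 14.02
eef_pos: [629.8, -53.9, 40.6]
tool_rot: [-0.054, 1.408, -0.071]
force: [-14.5, 0.6, -2.5]
width: 42.9
```

{"fn": "jog_arm", "kwargs": {
  "series": [
    [[0,0,0],[0,0,0],0],
    [[0,0,0],[0,0,0],0],
    [[0,0,0],[0,0,0],0],
    [[0,0,0],[0,0,0],0]
  ]
}}

```text
clock: 14.52
eef_pos: [629.8, -53.9, 40.6]
tool_rot: [-0.054, 1.408, -0.071]
force: [-14.0, 0.0, -3.0]
width: 42.7
```

{"fn": "jog_arm", "kwargs": {
  "series": [
    [[0,0,0],[0,0,0],0],
    [[0,0,0],[0,0,0],0],
    [[0,0,0],[0,0,-2],0],
    [[0,0,0],[0,0,-2],0],
    [[0,0,0],[0,0,-2],0],
    [[0,0,0],[0,0,-3],0],
    [[0,0,0],[0,0,-4],0],
    [[0,0,0],[0,0,-5],0]
  ]
}}

```text
clock: 15.52
eef_pos: [619.9, -53.5, 41.2]
tool_rot: [-0.041, 1.393, -0.056]
force: [0.2, -0.4, -0.8]
width: 42.7
```

{"fn": "jog_arm", "kwargs": {
  "series": [
    [[0,0,0],[-25,0,-5],0],
    [[0,0,0],[-40,0,-10],0],
    [[0,0,0],[-40,20,-20],1],
    [[0,0,0],[0,40,-20],1],
    [[0,0,0],[0,45,-20],1],
    [[0,0,0],[0,30,0],1],
    [[0,0,0],[0,30,0],1]
  ]
}}

```text
clock: 16.4
eef_pos: [529.5, 114.8, 130.1]
tool_rot: [-0.042, 1.394, -0.056]
force: [-0.4, 0.1, 0.5]
width: -0.2
```

```bash
python3 - <<'E'
from h import *
st()
d=grab('scene','s8')
im=d['img'][150:330,170:400,::-1];cv2.imwrite('pics/s8c.png',cv2.resize(im,None,fx=3.3,fy=3.3,interpolation=cv2.INTER_CUBIC))
E
```

```text
16.4 [529.5 114.8 130.1] [ 0.176 -0.01  -0.984] [ 0.984 -0.014  0.176] [-0.4  0.1  0.5] [0.05 0.16 0.05] [ 0.05  0.66 -0.53  2.07  0.93  0.49  0.36]
```

View pics/s8c.png

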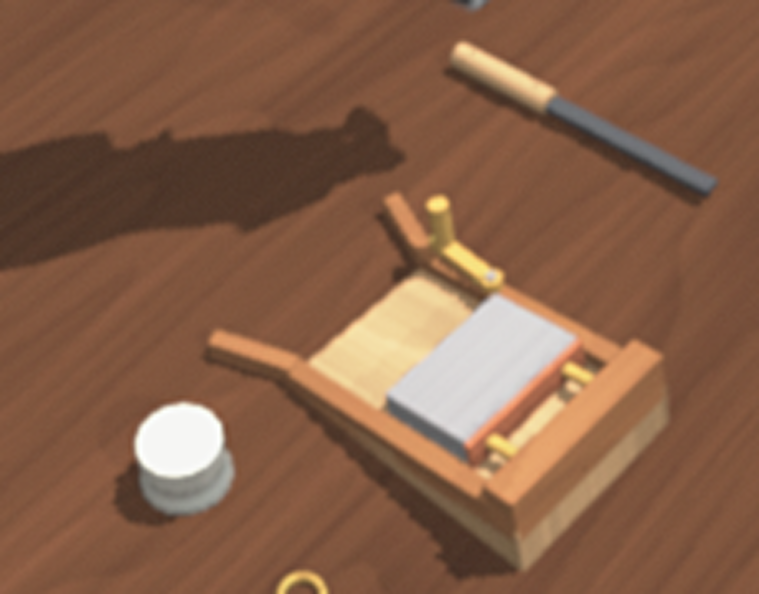

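Block is seated: its front is on the pad along (470,452)–(580,350), and the knob top is at (439,201). The two cameras disagree on y by several mm, so I'll check that and triangulate the knob before going to it.

```bash
python3 - <<'E'
from h import *
d=np.load('pics/scene1.npz');t=np.load('pics/top1.npz')
hsv=cv2.cvtColor(d['img'],cv2.COLOR_RGB2HSV)
m=((hsv[...,1]<50)&(hsv[...,2]>185)).astype(np.uint8);m[:195]=0;m[245:]=0;m[:,:220]=0;m[:,285:]=0
c=max(cv2.findContours(m,cv2.RETR_EXTERNAL,cv2.CHAIN_APPROX_NONE)[0],key=cv2.contourArea)
M=cv2.moments(c);print('block scene',onz(d,M['m10']/M['m00'],M['m01']/M['m00'],18),cv2.contourArea(c))
s8=np.load('pics/s8.npz')
def tri(ua,ub):
    (o1,r1),(o2,r2)=ray(t,*ua),ray(s8,*ub);A=np.c_[r1,-r2];k=np.linalg.lstsq(A,o2-o1,rcond=None)[0]
    p,q=o1+k[0]*r1,o2+k[1]*r2;print(np.round((p+q)/2,1),'gap',np.round(p-q,1))
T=lambda u,v:(300+(u+.5)/4.4-.5,125+(v+.5)/4.4-.5)
S=lambda u,v:(170+(u+.5)/3.3-.5,150+(v+.5)/3.3-.5)
tri(T(129,339),S(439,202));tri(T(145,255),S(491,277))
tri(T(147,48),S(640,342));tri(T(361,88),S(489,493));tri(T(146,82),S(640,342))
tri(T(484,348),S(180,436))
print('toe R-rail top corner');tri(T(320,357),S(292,365));tri(T(358,437),S(213,338));tri(T(112,425),S(395,200))
E
```

```text
block scene [503.7896336  -35.91037617  18.        ] 992.0
[586.1  19.3  46.3] gap [-3.5 -3.6 -0.3]
[635.1   8.8  27.9] gap [-1.4 -1.4 -0.2]
[741.4   6.7  61.6] gap [5.8 5.3 1.4]
[ 728.9 -109.5   47.3] gap [-3.1 -3.1 -0.3]
[731.3  11.   47.2] gap [-4.4 -3.9 -0.9]
[ 584.3 -178.2   36.6] gap [-2.2 -2.7  0.3]
toe R-rail top corner
[580.4 -93.5   5. ] gap [ 1.1  1.2 -0. ]
[ 536.  -112.3   10.5] gap [-1.5 -1.8  0.1]
[542.6  27.6   9.9] gap [-4.8 -4.9 -0.3]
```

{"fn": "jog_arm", "kwargs": {
  "series": [
    [[0,0,0],[0,-30,21],1],
    [[0,0,0],[0,-35.5,21],1],
    [[0,0,0],[25,0,0],1],
    [[0,0,0],[25,0,0],1],
    [[0,0,0],[22,0,0],1],
    [[0,0,0],[15,0,0],1],
    [[0,0,0],[0,0,0],1]
  ]
}}

```text
clock: 17.32
eef_pos: [584.4, 46.2, 50.9]
tool_rot: [-0.048, 1.397, -0.063]
force: [-0.6, -0.7, 0.1]
width: -0.1
```

```bash
python3 -c "
from h import *
st()"
```

```text
17.32 [584.4  46.2  50.9] [ 0.173 -0.011 -0.985] [ 0.985 -0.014  0.173] [-0.6 -0.7  0.1] [ 0.04  0.21 -0.01] [ 0.12  0.82 -0.41  1.99  1.07  0.38  0.41]
```

{"fn": "jog_arm", "kwargs": {
  "series": [
    [[0,0,0],[0,-5.5,0],1],
    [[0,0,0],[0,-5.5,0],1],
    [[0,0,0],[0,-5.5,0],1],
    [[0,0,0],[0,-5.5,0],1]
  ]
}}

```text
clock: 17.82
eef_pos: [584.4, 23.6, 52.1]
tool_rot: [-0.045, 1.395, -0.061]
force: [-0.7, 0.9, -0.1]
width: -0.1
```

{"fn": "jog_arm", "kwargs": {
  "series": [
    [[0,0,0],[0,-5.5,0],1],
    [[0,0,0],[0,-5.5,0],1],
    [[0,0,0],[0,-5.5,0],1],
    [[0,0,0],[0,-5.5,0],1]
  ]
}}

```text
clock: 18.32
eef_pos: [583.7, 1.7, 51.8]
tool_rot: [-0.047, 1.396, -0.063]
force: [-0.3, 0.8, -0.2]
width: 0.2
```

```bash
python3 - <<'E'
from h import *
st()
d=grab('scene','s9')
im=d['img'][150:330,170:400,::-1];cv2.imwrite('pics/s9c.png',cv2.resize(im,None,fx=3.3,fy=3.3,interpolation=cv2.INTER_CUBIC))
E
```

```text
18.32 [583.7   1.7  51.8] [ 0.173 -0.011 -0.985] [ 0.985 -0.015  0.174] [-0.3  0.8 -0.2] [0.1  0.26 0.07] [ 0.21  0.82 -0.42  2.    1.07  0.37  0.49]
```

View pics/s9c.png

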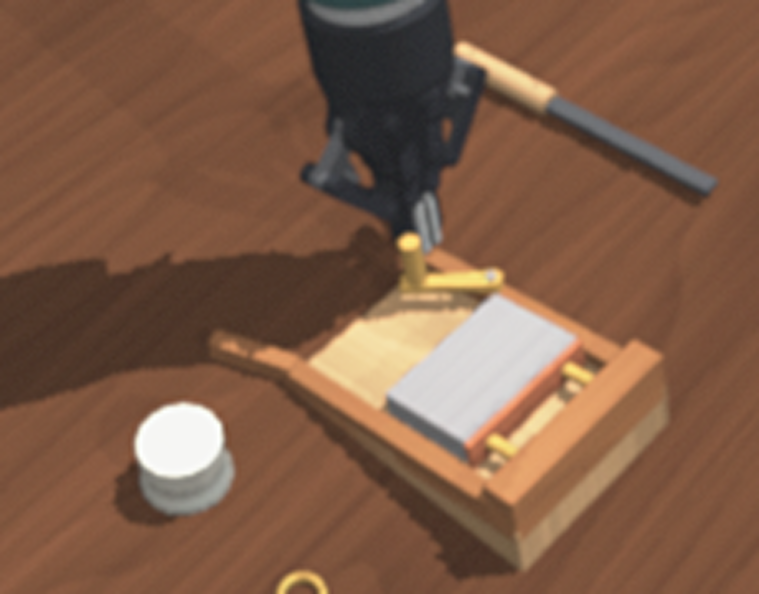

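{"fn": "jog_arm", "kwargs": {
  "series": [
    [[0,0,0],[0,1,-12],1],
    [[0,0,0],[0,0,-10],1],
    [[0,0,0],[0,-15,0],1],
    [[0,0,0],[0,-15,0],1],
    [[0,0,0],[0,0,8],1],
    [[0,0,0],[0,0,8],1],
    [[0,0,0],[0,0,8],1],
    [[0,0,0],[0,0,6],1]
  ]
}}

```text
clock: 19.38
eef_pos: [587.4, -32.2, 52.4]
tool_rot: [-0.106, 1.404, -0.126]
force: [-11.9, -11.0, 9.5]
width: 0.2
```

{"fn": "jog_arm", "kwargs": {
  "series": [
    [[0,0,0],[0,0,5],1],
    [[0,0,0],[0,0,5],1],
    [[0,0,0],[0,0,3],1]
  ]
}}

```text
clock: 19.75
eef_pos: [597.8, -38.9, 53.9]
tool_rot: [-0.168, 1.408, -0.192]
force: [-13.3, -17.9, 7.0]
width: 0.1
```

```bash
python3 - <<'E'
from h import *
st()
d=grab('scene','s10');t=grab('top','t10')
im=d['img'][150:330,190:390,::-1];a=cv2.resize(im,None,fx=3.0,fy=3.0,interpolation=cv2.INTER_CUBIC)
cv2.imwrite('pics/s10c.png',a)
E
```

```text
19.75 [597.8 -38.9  53.9] [ 0.159 -0.031 -0.987] [ 0.987 -0.022  0.16 ] [-13.3 -17.9   7. ] [-3.34  2.28 -0.65] [ 0.31  0.84 -0.48  1.94  1.03  0.45  0.6 ]
```

View pics/s10c.png

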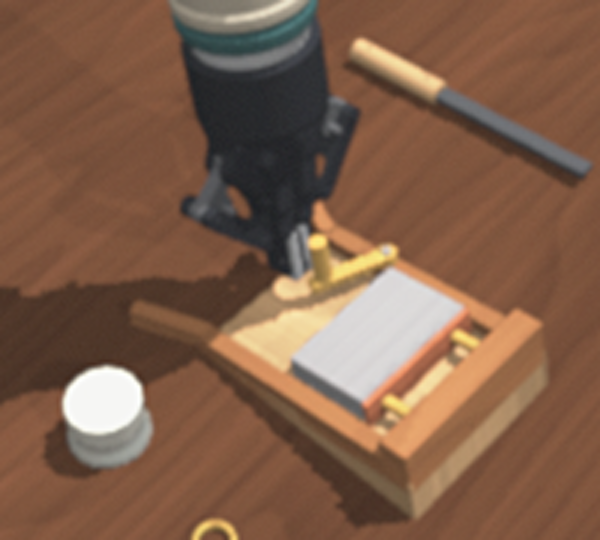

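```bash
python3 - <<'E'
from h import *
d=np.load('pics/s10.npz');e=np.load('pics/s9.npz')
S=lambda d,u,v,sc,ox,z:np.round(onz(d,ox+(u+.5)/sc-.5,150+(v+.5)/sc-.5,z),1)
print('knob now',S(d,318,241,3,190,50),S(d,318,241,3,190,53),'pivot',S(d,387,251,3,190,28))
print('knob s9',S(e,410,241,3.3,170,50),'pivot',S(e,493,277,3.3,170,28))
print('fingertip vis',S(d,293,272,3,190,28),S(d,305,232,3,190,28))
E
```

```text
knob now [610.4 -24.5  50. ] [612.1 -26.3  53. ] pivot [635.7  10.2  28. ]
knob s9 [596.6 -13.6  50. ] pivot [636.6  10.2  28. ]
fingertip vis [602.5 -39.1  28. ] [587.1 -10.7  28. ]
```

{"fn": "jog_arm", "kwargs": {
  "series": [
    [[0,0,0],[0,-3,-5],1],
    [[0,0,0],[0,0,-10],1],
    [[0,0,0],[0,0,-12],1],
    [[0,0,0],[0,0,0],1]
  ]
}}

```text
clock: 20.35
eef_pos: [577.4, -28.9, 51.2]
tool_rot: [-0.044, 1.396, -0.058]
force: [-0.0, -0.4, 0.2]
width: -0.2
```

```bash
python3 -c "
from h import *
st()"
```

```text
20.35 [577.4 -28.9  51.2] [ 0.173 -0.01  -0.985] [ 0.985 -0.013  0.174] [-0.  -0.4  0.2] [-0.04  0.15 -0.  ] [ 0.27  0.82 -0.43  2.01  1.09  0.36  0.52]
```

{"fn": "jog_arm", "kwargs": {
  "series": [
    [[0,0,0],[0,2,6],1],
    [[0,0,0],[0,0,6],1],
    [[0,0,0],[0,0,6],1],
    [[0,0,0],[0,0,4],1]
  ]
}}

```text
clock: 20.85
eef_pos: [600.0, -28.2, 55.1]
tool_rot: [-0.044, 1.395, -0.06]
force: [-2.4, -0.9, -0.2]
width: 0.2
```

{"fn": "jog_arm", "kwargs": {
  "series": [
    [[0,0,0],[0,-0.5,3],1],
    [[0,0,0],[0,-0.5,2],1]
  ]
}}

```text
clock: 21.1
eef_pos: [604.4, -29.1, 55.9]
tool_rot: [-0.045, 1.396, -0.061]
force: [-1.4, -0.6, -0.6]
width: -0.2
```

{"fn": "jog_arm", "kwargs": {
  "series": [
    [[0,0,0],[0,-0.5,2],1],
    [[0,0,0],[0,0,2],1]
  ]
}}

```text
clock: 21.35
eef_pos: [608.1, -29.8, 56.6]
tool_rot: [-0.047, 1.396, -0.062]
force: [-1.2, -0.4, -0.4]
width: -0.1
```

{"fn": "jog_arm", "kwargs": {
  "series": [
    [[0,0,0],[0,0,1.5],1],
    [[0,0,0],[0,0,1],1]
  ]
}}

```text
clock: 21.6
eef_pos: [610.2, -29.7, 56.9]
tool_rot: [-0.047, 1.396, -0.063]
force: [-3.1, -0.6, 1.0]
width: 0.2
```

{"fn": "jog_arm", "kwargs": {
  "series": [
    [[0,0,0],[0,0,1],1],
    [[0,0,0],[0,0,1],1]
  ]
}}

```text
clock: 21.85
eef_pos: [610.5, -29.8, 56.8]
tool_rot: [-0.052, 1.399, -0.068]
force: [-8.4, 0.3, 4.2]
width: 0.1
```

{"fn": "jog_arm", "kwargs": {
  "series": [
    [[0,0,0],[0,0,-3],1],
    [[0,0,0],[0,0,-5],1],
    [[0,0,0],[0,0,-12],1],
    [[0,0,0],[-30,0,-10],1],
    [[0,0,0],[-45,0,-10],1],
    [[0,0,0],[-45,40,0],1],
    [[0,0,0],[0,60,0],1],
    [[0,0,0],[0,60,0],1]
  ]
}}

```text
clock: 22.85
eef_pos: [554.9, 132.8, 168.1]
tool_rot: [-0.047, 1.393, -0.065]
force: [1.1, 0.2, 0.7]
width: -0.1
```

{"fn": "jog_arm", "kwargs": {
  "series": [
    [[0,0,0],[0,60,0],1],
    [[0,0,0],[0,60,0],1],
    [[0,0,0],[0,60,0],1],
    [[0,0,0],[0,0,0],1]
  ]
}}

```text
clock: 23.35
eef_pos: [555.4, 319.6, 166.2]
tool_rot: [-0.012, 1.395, -0.019]
force: [-0.3, -1.0, -0.9]
width: -0.0
```

```bash
python3 - <<'E'
from h import *
st()
d=grab('scene','s11');t=grab('top','t11')
a=cv2.resize(d['img'][180:330,210:370,::-1],(400,375),interpolation=cv2.INTER_CUBIC)
b=cv2.resize(t['img'][130:230,310:420,::-1],(396,360),interpolation=cv2.INTER_CUBIC)
o=np.zeros((375,796,3),np.uint8);o[:,:400]=a;o[:360,400:]=b
cv2.imwrite('pics/fin.png',o)
for n,x in(('top1',t),('scene1',d)):
    p=np.load(f'pics/{n}.npz');df=np.abs(p['img'].astype(int)-x['img']).max(2)>40
    print(n,[int(df[r].sum()) for r in ((slice(155,215),slice(395,430)),(slice(160,245),slice(262,285)))] if n=='top1' else [int(df[r].sum()) for r in ((slice(270,340),slice(205,275)),(slice(160,210),slice(305,388)))])
E
```

```text
23.35 [555.4 319.6 166.2] [ 0.175 -0.003 -0.985] [ 0.985 -0.007  0.175] [-0.3 -1.  -0.9] [-0.06  0.25 -0.08] [-0.23  0.74 -0.63  1.76  0.8   0.77  0.27]
top1 [0, 165]
scene1 [0, 154]
```

View pics/fin.png

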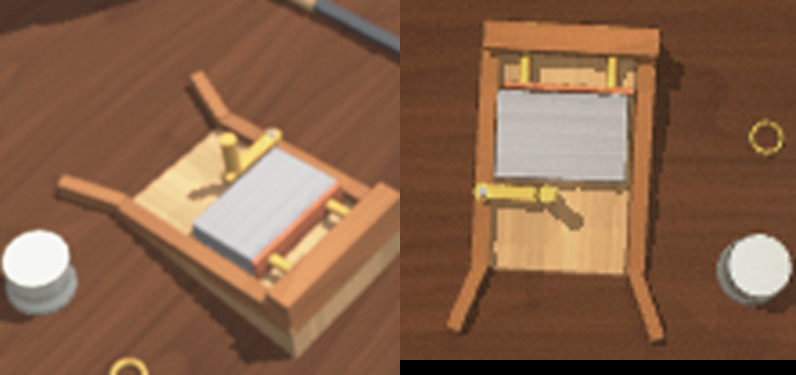

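```bash
python3 - <<'E'
from h import *
print(finish_job())
E
```

```text
the job is handed in; nothing more can be done
None
```

The block is seated against the leather pad with the turn-button swung across behind it. I handed the job in at about 23.4 s with the arm clear of everything.

**Push:** I squared the block in the funnel with the half-open fingers and slid it up the channel, where sliding took about 4.4 N. At the pad I pressed with about 14.5 N along the slope for roughly 1.6 s. The pad force is my estimate of that push less the sliding force, about 10 N; I could not measure it directly. I then backed off along the slope before lifting the fingers.

**Turn-button:** I pushed the knob across with the closed fingers until it stalled at the place predicted for its end stop, with about 8 N on the knob, then let go.

**Last checks:** The final scene and top pictures show the block's front on the pad and the button straight across, just behind the block. The jar and ring areas are unchanged from the first pictures.

**What disagreed or went wrong:**
- The area around the file showed about 160 changed pixels in each view. I took this to be the arm's shadow, since the tool only passed well above it, but I did not check the file's position separately.
- On my first approach the gripper stopped short of its target height near its reach limit. The fingers pressed on the block's edge with about 10 N; it hardly moved.
- My first push on the knob caught its side, with about 23 N on the tool and the button only partway round. I backed off, re-centred and pushed again cleanly.

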